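Take a sample carrier off the keyhole rack and set it on the inspection stage

ROBOT

A 6-joint arm with a two-finger parallel gripper is mounted at the origin on the work surface. World frame = base frame: x ahead of the robot, y to its left, z up, the work surface at z = 0. Lengths are in m, angles in degrees, forces in N, time in s.
With the tool pointing down it reaches from about 0.375 to 0.9 m from the base axis. Payload 3.1 kg.
Tool frame: the origin (TCP) lies midway between the tips of the shut fingers; the grasp point (between the pads) lies 19 mm behind it; x points along the fingers, z is the direction in which the jaws open and shut, and the axes are right-handed (so a half turn about x gives the same grasp; the last joint's range is limited). The gripper opens to 87 mm and grips with 3 to 60 N. Pads are 19 mm wide; open, the fingers measure 117 mm over their backs; the gripper's body (75 mm by 190 mm) begins 51 mm behind the grasp point.
Start: joints at [63.627, 30.224, 82.088, -0, 67.689, -10.227], TCP at [0.174, 0.6, 0.223] pointing down, gripper open.
Joint ranges: [-176.69, 176.69], [-43.24, 126.21], [12.49, 139.97], [-82, 262], [0, 151.66], [-163.58, 163.58]. Speed limits (degrees/s): [159.86, 159.86, 180, 180, 180, 180].

INTERFACE

Orientations are given as a 3x3 rotation matrix whose columns are the frame's x, y, z axes.
In Python, from rig import * gives the robot as it stands.
- The arm moves only by the tool play_rows, never from a script. Its argument "rows" is a list that holds one entry, the list of rows, each a list of 7 numbers: the shift along the tool's x, y, z in m, then the turn, a rotation vector about the tool's x, y, z in degrees, then the finger opening in m, from 0 to 0.087. A call has 1 to 12 rows; each row is the pose to reach, as a shift and turn from the pose commanded when the call began, along the tool's axes at that moment; what a row does not reach only later rows make up. A row lasts 1/10 s, in which the tool goes at most 50 mm and 8.59 degrees, less where a joint would pass 70% of its speed; a pose out of reach is approached as far as the arm can. A call with a gripper value outside its range is refused whole. The fingers move at their own pace and stop on an object; the grip force is fixed at half the most. Time passes only in rows, so rows that repeat a pose let the fingers close. It gives the time, the measured TCP pose, the force and the opening at its end, in the units of the state.
- read_state(): the state, without advancing time (a new reading comes with each control period).
- capture(name): name is "scene" or "top" or "wrist"; returns a dict with "pixels" (400x640x3 uint8, red, green, blue), "intrinsics" (3x3 intrinsics, pixels), "k1" (the pictures are not rectified: a ray, as slopes to the right and down, at radius r is drawn at 1 + k1 r^2 times it, then the intrinsics apply), "rvec" (rotation vector, rad) and "tvec" (3), from world to camera coordinates, as OpenCV has them. Camera axes: x right, y down, z forward; pixel columns grow to the right and rows downward; lengths in m; the calibration is good to about 2 mm. A picture is of the moment at which its call begins. There is no depth.
- hand_in(): hands the job in, once; it reports no verdict.
Trained networks look in the newest picture that a camera, given by its name, has taken for a name from the list of things; names that differ only in an ending like _2 or _b are one class to them, and where a whole thing is asked for, a point or a joint stands for the part that bears it (a point fixed in the world has none). Each returns a list of dicts, best first, with "p" (0 to 1); they miss things now and then, are a little off and sometimes report something else, mostly with a low value. They report only what shows in the picture. A call takes as long as a camera call. They do not tell look-alikes from the thing itself.
- trace(camera, target): "mask" (400x640 bool, what is visible of it) and "at" ([column, row] in pixels, amid what is visible of it).
The state is a dict: "time_s": time; "joint_positions": joint angles; "qvel": joint speeds; "tau": joint torques, N m; "position": TCP position; "tcp_rot": TCP orientation; "force": force on the tool from outside, world axes, zero at the start; "moment": the same for the moment, N m; "opening": opening from 0.0 (shut) to 1.0 (fully open).
Only numpy, scipy, OpenCV 4.12 (cv2) and the standard library are available. Lean on these libraries where they do the work, as an engineer would, in place of code of your own. Each camera call takes 0.05 s, during which the arm holds its last target.

TASK

Two sample carriers hang in the keyhole slots of the drying rack. Slide the one with the square collar along its slot to the wide end, lift it out there, and set it down gently, upright, in the middle of the circle on the inspection stage's sample plate. Leave the carrier with the round collar hanging where it is.

Things in the scene. Friction and masses are not known exactly. Their poses are not given: they have to be found in the camera images.
- square_carrier_knob (a point): Knob centre of the carrier with the SQUARE 44 mm collar: loose, 0.22 kg, 125 mm tall, z up. From the bottom: square block 36x36x24 mm, stem 12 mm thick, collar (underside 65 mm up, 5 mm thick), black round knob 22 mm wide, 55 mm tall, gripped from above any way round. This point is 97.5 mm above the bottom, 27.5 above the collar. It hangs by its collar at the narrow end of either slot.
- round_carrier_knob (a point): Knob centre of the carrier in the other slot, to be left alone: same sizes and materials, but a ROUND collar 44 mm wide and a round block 36 mm wide. (A third, like it, stands on the bench.)
- rack: Fixed rack, yaw within 11 deg. Origin on the bench, x away from the robot, z up. Plate 175x240 mm, 6 thick, top 110 mm up, on 4 corner posts. Two keyhole slots along x at y = +55 and -55 mm: wide end 72 mm across centred at x = -45 mm (robot side), slot 24 mm wide to x = +50. A block passes only the wide end: raise 65 mm or more there to clear the plate; in the slot a carrier rises at most 35 mm.
- stage_centre (a point): Centre of the engraved circle (80 mm across) on the square aluminium sample plate (110 mm), on its top face, 72 mm above the bench; z up. The plate is in the middle of the fixed inspection stage, a dark slab 240x220 mm with cut corners, yaw within 12 deg, 2 mm lower. A loose steel puck 30 mm wide, 12 mm tall lies on the slab near its far edge.
Mind the look-alikes: they are no part of the job. Leave any yellow look-alike of the part that bears square_carrier_knob alone.

How it is judged:
By the outcome, as a careful person would: the job done as asked, in the order asked, and still so for the second after the job is handed in, with the robot touching nothing.
It also fails if it takes over 45 s, if anything falls off the work surface, if the arm or the gripper's body presses on something with over 40 N, if the wrist force passes 120 N, or if a joint passes its speed limit or range.

## Working session

There is one attempt and no reset: what is moved stays moved. The work goes in short steps, Python scripts to look and compute and a tool call to move; the robot and the scene stay as the last step left them, time stands still between calls to the robot, and variables do not carry over. Pictures are saved under pics/ and viewed, and the job is handed in when it is done.

Besides the shell and the picture viewer there is one more tool, called after "Emit:" by a JSON object that holds its "op" and its "data". play_rows: Moves the arm, as the interface text tells. Its arguments: {"type":"object","properties":{"rows":{"type":"array"}},"required":["rows"]}

```bash
mkdir -p pics; ls; cat > h.py <<'E'
from rig import *
import numpy as np, cv2
def shot(n,f):
    c=capture(n); cv2.imwrite('pics/'+f,cv2.cvtColor(np.asarray(c['pixels']),cv2.COLOR_RGB2BGR)); return c
def ray(c,px):
    K=np.array(c['intrinsics']);R=cv2.Rodrigues(np.array(c['rvec'],float))[0];t=np.array(c['tvec'],float).ravel()
    u=cv2.undistortPoints(np.array([[px]],float),K,np.array([c['k1'],0,0,0.]))[0,0]
    d=R.T@np.array([u[0],u[1],1]);return -R.T@t,d/np.linalg.norm(d)
def atz(c,px,z):
    o,d=ray(c,px);return o+d*(z-o[2])/d[2]
def proj(c,P):
    K=np.array(c['intrinsics'])
    return cv2.projectPoints(np.array(P,float).reshape(-1,3),np.array(c['rvec'],float),np.array(c['tvec'],float),K,np.array([c['k1'],0,0,0.]))[0].reshape(-1,2)
def tri(L):
    A=np.zeros((3,3));b=np.zeros(3)
    for o,d in L:
        M=np.eye(3)-np.outer(d,d);A+=M;b+=M@o
    return np.linalg.solve(A,b)
E
python3 - <<'E'
from h import *
np.set_printoptions(precision=4,suppress=True)
for n in ['scene','top','wrist']:
    c=shot(n,n+'0.png')
    for t in ['square_carrier_knob','round_carrier_knob','rack','stage_centre']:
        for r in trace(n,t): print(n,t,round(r['p'],2),np.round(r['at'],1),int(np.sum(r['mask'])))
s=read_state();print(s['position'],s['tcp_rot'],s['time_s'])
E
```

```text
pics
scene square_carrier_knob 0.83 [361.  179.4] 266
scene square_carrier_knob 0.81 [357.  145.2] 322
scene square_carrier_knob 0.79 [416.4 193.6] 455
scene square_carrier_knob 0.66 [286.6 168.9] 329
scene round_carrier_knob 0.6 [338.3 197.3] 275
scene rack 0.9 [332.6 208.6] 5879
scene stage_centre 0.77 [254.4 285.9] 8009
top square_carrier_knob 0.77 [268.7 282.7] 338
top square_carrier_knob 0.69 [249.1 186.4] 350
top square_carrier_knob 0.68 [181.7 244.9] 403
top square_carrier_knob 0.6 [214.  143.7] 430
top square_carrier_knob 0.24 [275.1 208.2] 7661
top round_carrier_knob 0.56 [299.1 183.4] 316
top rack 0.98 [277.  208.5] 7641
top stage_centre 0.8 [419.5 193.6] 7681
[0.1738 0.6004 0.2226] [[ 0.     -0.9606  0.2781]
 [ 0.0001  0.2781  0.9606]
 [-1.     -0.      0.0001]] 0.75
```

View pics/scene0.png

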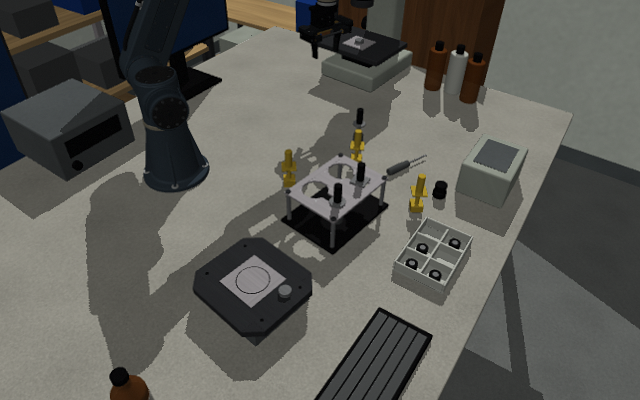

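View pics/top0.png

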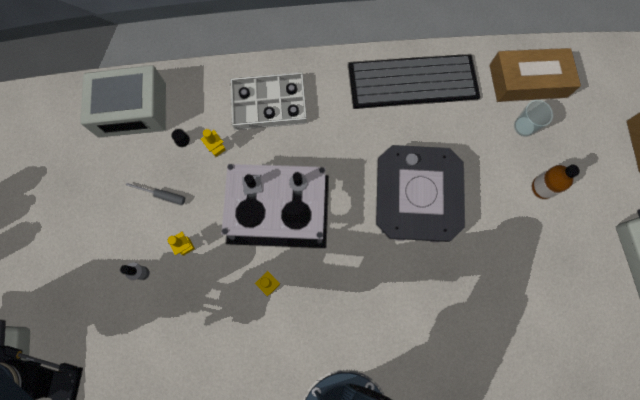

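```bash
python3 - <<'E'
import cv2
a=cv2.imread('pics/top0.png')[120:310,160:350];b=cv2.imread('pics/scene0.png')[110:270,250:450]
cv2.imwrite('pics/topc.png',cv2.resize(a,(590,590),interpolation=cv2.INTER_CUBIC))
cv2.imwrite('pics/scenec.png',cv2.resize(b,(740,592),interpolation=cv2.INTER_CUBIC))
E
```

```text
(no output)
```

View pics/topc.png

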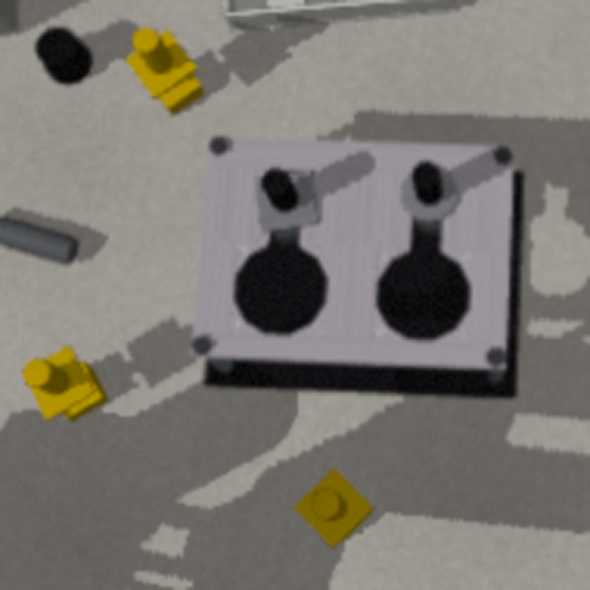

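View pics/scenec.png

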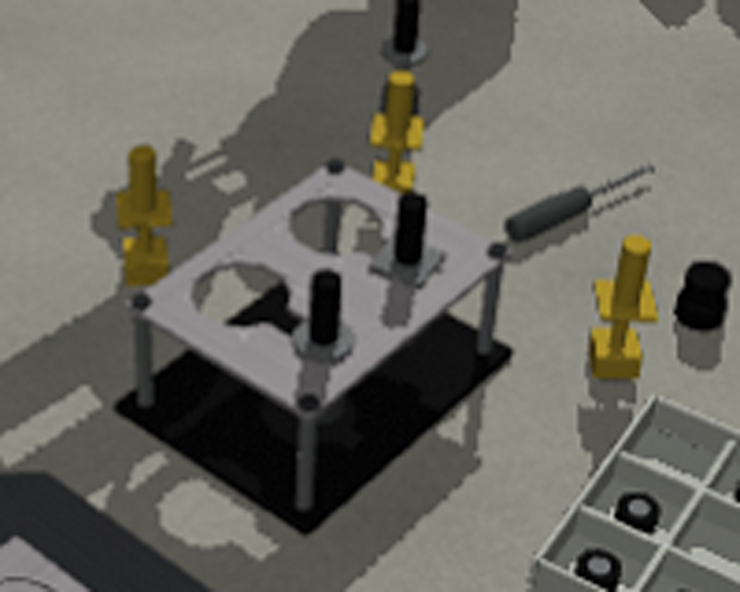

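```bash
python3 - <<'E'
from h import *
np.set_printoptions(precision=4,suppress=True)
ct=capture('top');cs=capture('scene')
kt={'sq':None}
def blob(c,x0,x1,y0,y1,th=45):
    g=np.asarray(c['pixels']).max(2)[y0:y1,x0:x1]
    m=(g<th).astype(np.uint8);n,l,s,ce=cv2.connectedComponentsWithStats(m)
    for i in range(1,n):
        if s[i,4]>20: print(s[i]+np.array([x0,y0,0,0,0]),ce[i]+[x0,y0])
print('top sq');blob(ct,242,262,170,192);print('top rd');blob(ct,290,306,168,190)
print('sc sq');blob(cs,352,372,158,186);print('sc rd');blob(cs,330,346,180,208)
s=3.105
P=[atz(ct,(x/s+160-.3,y/s+120-.3),.112) for x,y in [(219,145),(503,155),(203,345),(497,356)]]
P=np.array(P);print(P,P.mean(0))
dx=(P[0]+P[1]-P[2]-P[3])/2;dy=(P[0]+P[2]-P[1]-P[3])/2
print(np.linalg.norm(dx),np.linalg.norm(dy),np.degrees([np.arctan2(dx[1],dx[0]),np.arctan2(-dy[0],dy[1])]))
# holes
for n,a in [('l',(281,289)),('r',(424,294))]: print(n,atz(ct,(a[0]/s+160,a[1]/s+120),.108))
for n,c in [('top',ct),('scene',cs)]:
  for r in trace(n,'stage_centre')[:1]:
    m=r['mask'].astype(np.uint8);print(n,cv2.minAreaRect(max(cv2.findContours(m,0,2)[0],key=len)))
for c,f,(x0,x1,y0,y1) in [(ct,'st',(370,470,140,245)),(cs,'ss',(190,315,235,340))]:
    im=cv2.cvtColor(np.asarray(c['pixels']),cv2.COLOR_RGB2BGR)[y0:y1,x0:x1];cv2.imwrite(f'pics/{f}.png',cv2.resize(im,None,fx=5,fy=5,interpolation=cv2.INTER_CUBIC))
E
```

```text
top sq
[245 175  11  13 101] [249.9901 180.8911]
top rd
[293 173   9  13  91] [297.2967 178.6923]
sc sq
[357 162   8  20 133] [360.4887 171.7068]
sc rd
[334 183   8  21 147] [337.4218 193.0476]
[[0.6184 0.2255 0.112 ]
 [0.59   0.004  0.112 ]
 [0.4607 0.2451 0.112 ]
 [0.4329 0.0227 0.112 ]] [0.5255 0.1243 0.112 ]
0.1585198129012176 0.22371163770808483 [-6.9398 -7.2185]
l [0.4989 0.1828 0.108 ]
r [0.4854 0.0734 0.108 ]
top ((420.5074157714844, 193.11553955078125), (88.27214050292969, 95.46311950683594), 1.1017061471939087)
scene ((252.2676239013672, 283.8713684082031), (102.84298706054688, 93.48052978515625), 41.496463775634766)
```

View pics/st.png

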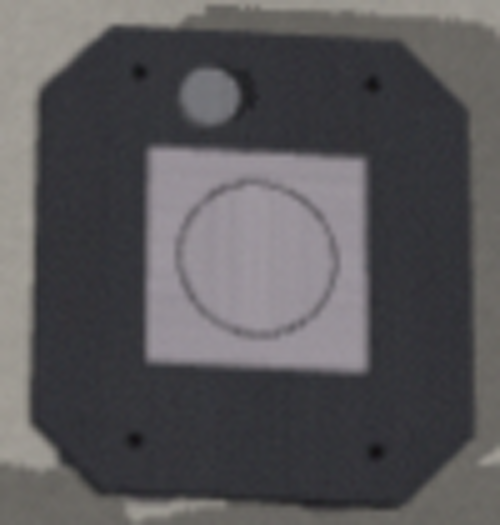

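View pics/ss.png

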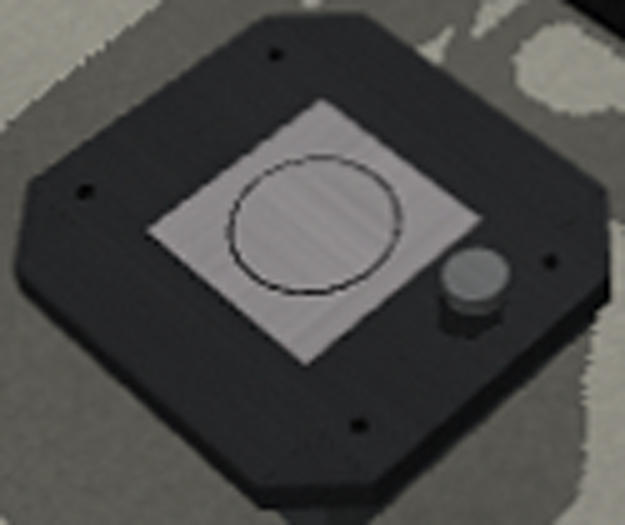

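Possible look-alikes for the square carrier are:
- Rack-left carrier with the square collar: top (250,181), scene (360,172). **This is the one**, because the close crop shows a square grey collar.
- Rack-right carrier with the round collar: top (297,179).
- Round carrier standing on the bench: top (135,271).
- Yellow look-alikes: top (213,142), (180,244) and (267,284).

In the stage crops, the circle centre is at top (421.3,191.7) and scene (252.9,279.9). The puck lies on the far side.

```bash
python3 - <<'E'
from h import *
np.set_printoptions(precision=4,suppress=True)
ct=capture('top');cs=capture('scene')
from itertools import product
for nm,a,b,z in [('sq',(249.99,180.89),(360.49,171.71),.1725-.0),('rd',(297.3,178.69),(337.42,193.05),.1725),('stage',(420.9,191.3),(252.5,279.5),.072)]:
    X=tri([ray(ct,a),ray(cs,b)]);print(nm,X,proj(ct,X),proj(cs,X),'plane',atz(ct,a,z),atz(cs,b,z))
# rack frame prediction
c=np.array([.5255,.1243]);t=np.radians(-7.1);R=np.array([[np.cos(t),-np.sin(t)],[np.sin(t),np.cos(t)]])
for p in [(50,55),(-45,55),(50,-55),(-45,-55)]: print(p,c+R@np.array(p)/1000)
# scene rack corners for check
print(proj(cs,[[.6184,.2255,.112],[.59,.004,.112],[.4607,.2451,.112],[.4329,.0227,.112]]))
s=read_state();print(s['joint_positions'])
E
```

```text
sq [0.5698 0.1759 0.1415] [[249.7132 180.6026]] [[360.1618 171.8054]] plane [0.5604 0.1712 0.1725] [0.5881 0.1416 0.1725]
rd [0.5651 0.0644 0.1413] [[297.0468 178.4381]] [[337.1067 193.1269]] plane [0.5558 0.0631 0.1725] [0.5836 0.0341 0.1725]
stage [ 0.5248 -0.2387  0.0705] [[420.6417 191.0953]] [[252.1493 279.5451]] plane [ 0.5239 -0.2389  0.072 ] [ 0.5262 -0.239   0.072 ]
(50, 55) [0.5819 0.1727]
(-45, 55) [0.4876 0.1844]
(50, -55) [0.5683 0.0635]
(-45, -55) [0.474  0.0753]
[[383.1795 177.1756]
 [332.272  218.3627]
 [339.3234 154.6198]
 [287.0019 191.3005]]
[ 63.6275  30.2229  82.0874  -0.0019  67.6878 -10.229 ]
```

Emit:
{"op": "play_rows", "data": {"rows": [[[-0.02,-0.04,-0.027,0,0,0,0.087],[-0.04,-0.08,-0.053,-1,0,0,0.087],[-0.057,-0.12,-0.08,-2,0,0,0.087],[-0.057,-0.16,-0.106,-3,0,0,0.07],[-0.057,-0.2,-0.132,-4,0,0,0.06],[-0.057,-0.24,-0.159,-5,0,0,0.06],[-0.057,-0.28,-0.185,-6,0,0,0.06],[-0.057,-0.32,-0.212,-7,0,0,0.06],[-0.057,-0.36,-0.238,-8,0,0,0.06],[-0.057,-0.4,-0.265,-9,0,0,0.06],[-0.057,-0.44,-0.291,-9.1,0,0,0.06],[-0.057,-0.459,-0.304,-9.1,0,0,0.06]]]}}

```text
time_s: 2.25
position: [0.533, 0.1774, 0.2797]
tcp_rot: [[0.002, -0.992, 0.126], [-0.001, 0.126, 0.992], [-1.0, -0.002, -0.001]]
force: [0.8, 0.3, 0.3]
opening: 0.687
```

Emit:
{"op": "play_rows", "data": {"rows": [[[0,0,0,0,0,0,0.06],[0,0,0,0,0,0,0.06]]]}}

```text
time_s: 2.45
position: [0.5298, 0.1805, 0.2793]
tcp_rot: [[-0.001, -0.992, 0.124], [0.001, 0.124, 0.992], [-1.0, 0.001, 0.0]]
force: [-0.0, 0.7, -0.3]
opening: 0.69
```

```bash
python3 - <<'E'
from h import *
c=shot('wrist','w1.png');s=read_state();print(s['time_s'],s['position'],s['tcp_rot'],s['opening'])
shot('top','t1.png')
E
```

```text
2.5 [0.52923786 0.18117875 0.27938057] [[-1.27235354e-03 -9.92449237e-01  1.22649472e-01]
 [ 4.65193681e-04  1.22648971e-01  9.92450006e-01]
 [-9.99999082e-01  1.31980304e-03  3.05628261e-04]] 0.6927345954928554
```

View pics/w1.png

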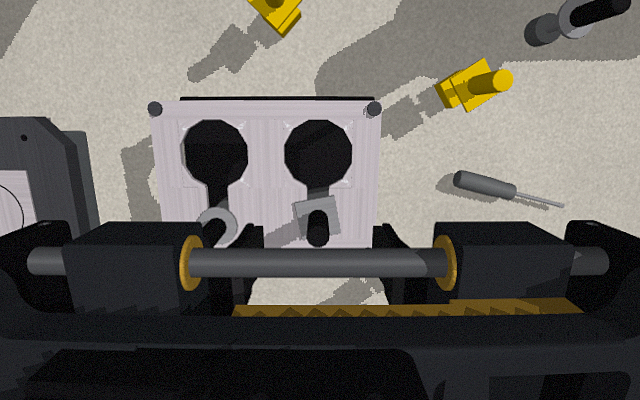

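The wrist view shows the square collar at about (317,217) with its knob at (318,230). Its wide hole is at (318,152), and the round carrier is at (217,227).

```bash
python3 - <<'E'
from h import *
np.set_printoptions(precision=4,suppress=True)
c=capture('wrist');ct=capture('top');cs=capture('scene')
im=np.asarray(c['pixels'])
cv2.imwrite('pics/w1c.png',cv2.resize(cv2.cvtColor(im,cv2.COLOR_RGB2BGR)[90:260,140:390],(750,510),interpolation=cv2.INTER_CUBIC))
print('cam',ray(c,(320,200))[0])
# hole edges wrist
for n,p in dict(L=(284,152),R=(352,152),T=(318,119.5),C=(318,152),L2=(181,152),R2=(248,152),T2=(214,120),post1=(155,108),post2=(373,108)).items(): print(n,atz(c,p,.11))
tr=[r for r in trace('wrist','square_carrier_knob')]
for r in tr: print(r['p'],r['at'])
for z in (.115,.1425,.17): print(z,atz(c,(317,217),z))
# model projections
for ctr in [(.5255,.1243),(.5335,.1243)]:
  t=np.radians(-7.1);R=np.array([[np.cos(t),-np.sin(t)],[np.sin(t),np.cos(t)]])
  P=[np.r_[np.array(ctr)+R@np.array(p)/1000,.11] for p in [(-45,55),(-45,-55),(-9,55),(-81,55),(-87.5,120),(-87.5,-120),(87.5,120),(87.5,-120)]]
  print(proj(c,P));print(proj(ct,P));print(proj(cs,P))
E
```

```text
cam [0.4615 0.1909 0.4416]
L [0.4936 0.1515 0.11  ]
R [0.5023 0.2226 0.11  ]
T [0.4649 0.1911 0.11  ]
C [0.498 0.187 0.11 ]
L2 [0.48  0.043 0.11 ]
R2 [0.4889 0.1138 0.11  ]
T2 [0.452  0.0845 0.11  ]
post1 [0.4321 0.026  0.11  ]
post2 [0.4603 0.2482 0.11  ]
0.92 [471.7, 87.0]
0.84 [282.5, 12.4]
0.62 [319.6, 216.8]
0.115 [0.5675 0.1774 0.115 ]
0.1425 [0.5585 0.1786 0.1425]
0.17 [0.5496 0.1797 0.17  ]
[[314.3349 142.447 ]
 [209.5075 142.513 ]
 [314.3537 176.3598]
 [314.3186 106.8135]
 [378.3255 100.4772]
 [143.8657 101.0982]
 [370.8935 259.0586]
 [163.6209 258.2036]]
[[249.9647 217.6219]
 [296.1126 219.2704]
 [250.972  202.8424]
 [248.9611 232.5995]
 [221.5719 234.2649]
 [322.9316 238.0305]
 [227.366  163.4595]
 [325.3322 166.548 ]]
[[336.0802 168.6791]
 [310.5997 187.1386]
 [345.8966 173.93  ]
 [326.5131 163.5643]
 [338.8628 152.8596]
 [282.8576 191.9344]
 [387.0308 177.5515]
 [332.6988 222.2938]]
[[315.2802 150.0742]
 [211.0239 150.1004]
 [315.2756 183.6108]
 [315.2876 114.8218]
 [378.942  108.5418]
 [145.7142 109.0499]
 [371.4263 265.3407]
 [165.3098 264.4534]]
[[249.7746 214.3306]
 [295.8494 215.9648]
 [250.7853 199.5966]
 [248.7673 229.2644]
 [221.4196 230.9347]
 [322.6247 234.669 ]
 [227.2339 160.3536]
 [325.0302 163.4118]]
[[338.4411 169.6663]
 [313.0124 188.2215]
 [348.3119 174.9434]
 [328.8209 164.526 ]
 [341.1319 153.7686]
 [285.2273 193.0436]
 [389.5566 178.581 ]
 [335.379  223.5659]]
```

View pics/w1c.png

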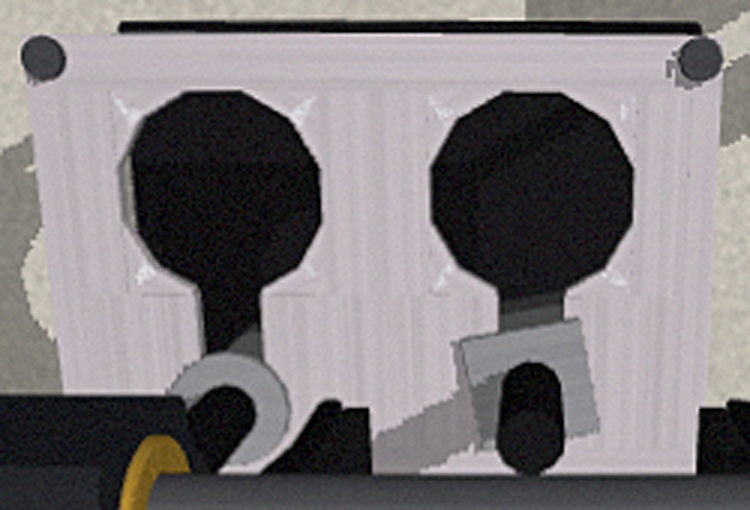

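Emit:
{"op": "play_rows", "data": {"rows": [[[0.02,-0.02,0.001,0,0,0,0.06],[0.05,-0.0405,0.001,0,0,0,0.06],[0.075,-0.0405,0.001,0,0,0,0.06],[0.085,-0.0405,0.001,0,0,0,0.06],[0.085,-0.0405,0.001,0,0,0,0.06]]]}}

```text
time_s: 3.25
position: [0.5688, 0.1771, 0.193]
tcp_rot: [[-0.004, -0.993, 0.122], [-0.0, 0.122, 0.993], [-1.0, 0.004, -0.001]]
force: [0.5, 1.0, 0.2]
opening: 0.686
```

```bash
python3 - <<'E'
from h import *
np.set_printoptions(precision=4,suppress=True)
c=shot('wrist','w2.png');ct=shot('top','t2.png');cs=shot('scene','s2.png');s=read_state();print(s['time_s'],s['position'])
im=cv2.imread('pics/s2.png')[120:240,290:430];cv2.imwrite('pics/s2c.png',cv2.resize(im,(700,600),interpolation=cv2.INTER_CUBIC))
E
```

```text
3.4 [0.571  0.1772 0.196 ]
```

View pics/w2.png

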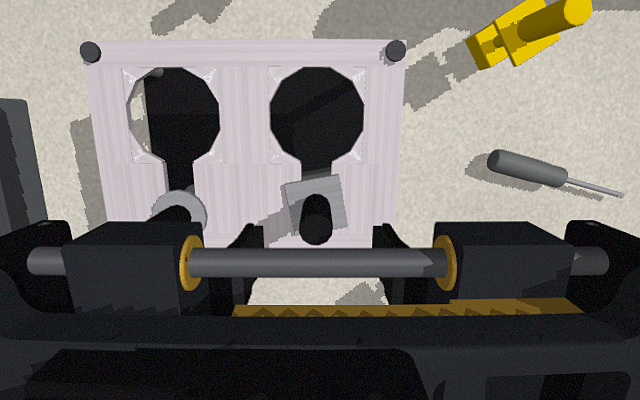

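View pics/s2c.png

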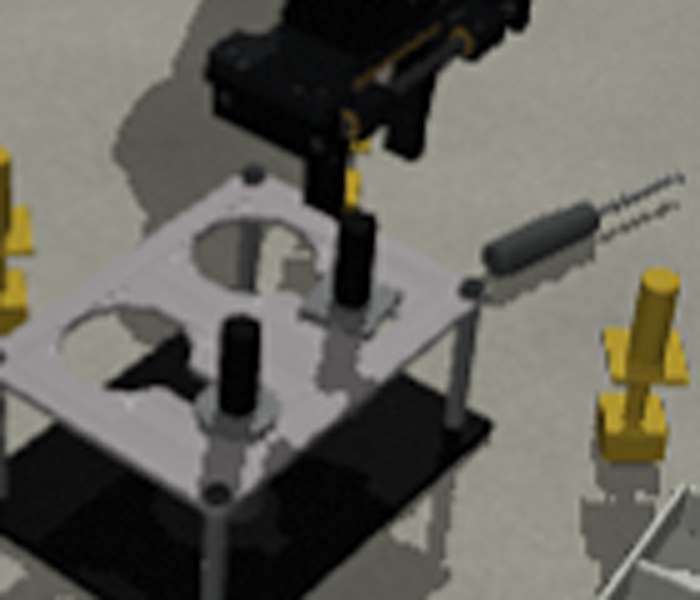

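```bash
python3 - <<'E'
from h import *
np.set_printoptions(precision=2,suppress=True)
c=capture('wrist');cs=capture('scene');ct=capture('top')
for x in (.564,.570,.576):
  P=[[x,.177,.17],[x,.177,.115],[x,.177,.1425]]
  print(x,'w',proj(c,P).ravel(),'s',proj(cs,P).ravel(),'t',proj(ct,P).ravel())
im=cv2.cvtColor(np.asarray(c['pixels']),cv2.COLOR_RGB2BGR)
for z in (.17,.115):
  for x,col in((.564,(0,0,255)),(.570,(0,255,0)),(.576,(255,0,0))):
    q=np.array([[x+.011*np.cos(a),.177+.011*np.sin(a),z] for a in np.linspace(0,6.28,30)])
    cv2.polylines(im,[np.round(proj(c,q)*8).astype(int).reshape(-1,1,2)],True,col,1,cv2.LINE_AA,3)
cv2.imwrite('pics/w2o.png',cv2.resize(im[150:270,240:400],(800,600)))
E
```

```text
0.564 w [314.24 216.38 314.88 194.8  314.59 204.31] s [359.26 162.6  357.87 178.3  358.56 170.56] t [247.56 179.87 250.97 185.84 249.31 182.93]
0.57 w [315.42 225.33 315.81 201.99 315.64 212.29] s [361.18 163.37 359.73 179.08 360.45 171.34] t [247.42 177.35 250.84 183.44 249.17 180.47]
0.576 w [316.59 234.15 316.73 209.1  316.66 220.16] s [363.1  164.15 361.6  179.87 362.34 172.12] t [247.29 174.85 250.7  181.04 249.04 178.02]
```

View pics/w2o.png

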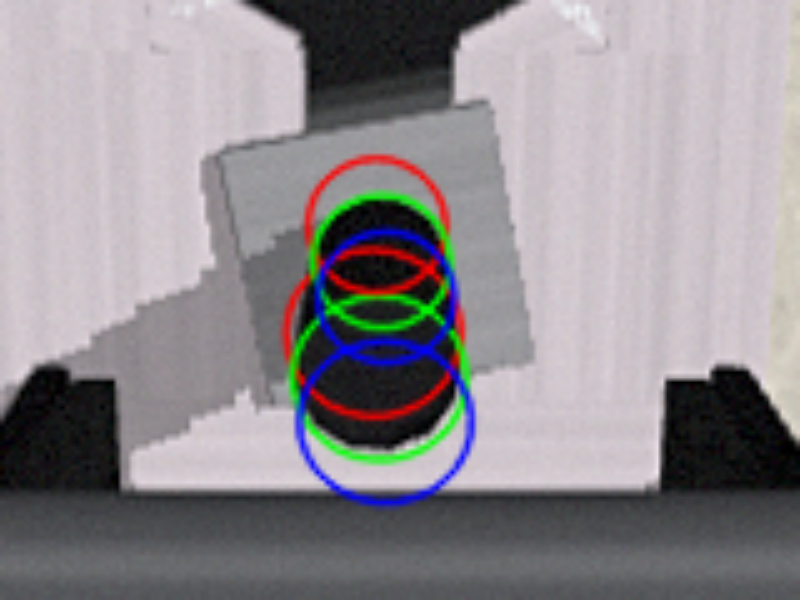

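The green overlay fits the knob, so it is at (0.570, 0.177). Next I descend and close the fingers.

Emit:
{"op": "play_rows", "data": {"rows": [[[0.02,0,0,0,0,0,0.06],[0.04,0,0,0,0,0,0.06],[0.06,0,0,0,0,0,0.06],[0.069,0,0,0,0,0,0.06],[0.069,0,0,0,0,0,0.04],[0.069,0,0,0,0,0,0.03],[0.069,0,0,0,0,0,0.02],[0.069,0,0,0,0,0,0.01],[0.069,0,0,0,0,0,0.01],[0.069,0,0,0,0,0,0.01],[0.069,0,0,0,0,0,0.01]]]}}

```text
time_s: 4.65
position: [0.5707, 0.1765, 0.1261]
tcp_rot: [[0.001, -0.992, 0.122], [-0.0, 0.122, 0.992], [-1.0, -0.001, -0.0]]
force: [-0.1, -1.6, 3.6]
opening: 0.245
```

Emit:
{"op": "play_rows", "data": {"rows": [[[-0.006,0,0,0,0,0,0.01],[-0.01,0,0,0,0,0,0.01],[-0.01,0.01,0,0,0,0,0.01],[-0.01,0.022,0,0,0,0,0.01],[-0.01,0.034,0,0,0,0,0.01],[-0.01,0.046,0,0,0,0,0.01],[-0.01,0.058,0,0,0,0,0.01],[-0.01,0.067,0,0,0,0,0.01],[-0.01,0.072,0,0,0,0,0.01],[-0.01,0.072,0,0,0,0,0.01],[-0.01,0.072,0,0,0,0,0.01]]]}}

```text
time_s: 5.75
position: [0.4996, 0.1856, 0.1357]
tcp_rot: [[0.001, -0.992, 0.123], [0.0, 0.123, 0.992], [-1.0, -0.001, 0.0]]
force: [-1.4, -0.0, -2.1]
opening: 0.243
```

```bash
python3 - <<'E'
from h import *
c=shot('wrist','w3.png');cs=shot('scene','s3.png');s=read_state();print(s['time_s'],s['position'],s['force'])
im=cv2.imread('pics/s3.png')[120:240,270:410];cv2.imwrite('pics/s3c.png',cv2.resize(im,(700,600),interpolation=cv2.INTER_CUBIC))
E
```

```text
5.85 [0.49982157 0.18551026 0.13564946] [ 0.66838363 -0.1323594  -1.71804918]
```

View pics/w3.png

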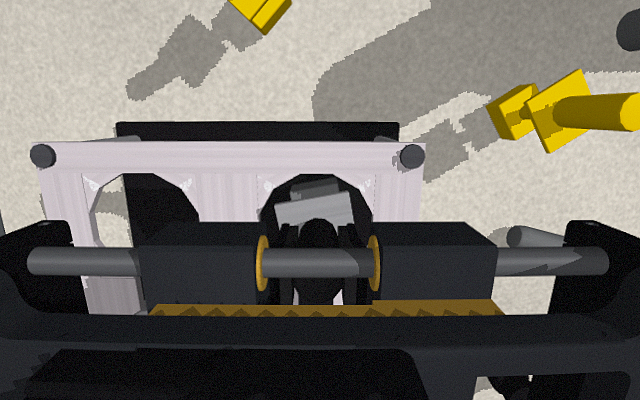

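View pics/s3c.png

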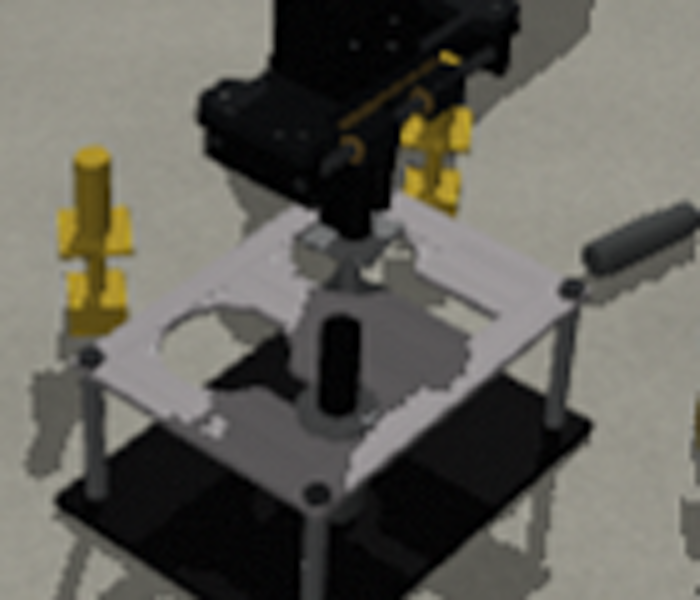

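The carrier is inside the wide hole, centred at about (318,190) in the wrist view. I lift in two stages and check the force between them.

Emit:
{"op": "play_rows", "data": {"rows": [[[-0.008,0.001,0,0,0,0,0.01],[-0.018,0.001,0,0,0,0,0.01],[-0.028,0.001,0,0,0,0,0.01],[-0.038,0.001,0,0,0,0,0.01]]]}}

```text
time_s: 6.25
position: [0.4984, 0.1857, 0.1749]
tcp_rot: [[0.001, -0.992, 0.123], [0.0, 0.123, 0.992], [-1.0, -0.001, 0.0]]
force: [0.5, 0.6, -1.8]
opening: 0.244
```

Emit:
{"op": "play_rows", "data": {"rows": [[[-0.01,0,0,0,0,0,0.01],[-0.025,0,0,0,0,0,0.01],[-0.045,0,0,0,0,0,0.01],[-0.07,0,0,0,0,0,0.01],[-0.095,0,0,0,0,0,0.01],[-0.115,0,0,0,0,0,0.01],[-0.12,0,0,0,0,0,0.01],[-0.12,0,0,0,0,0,0.01]]]}}

```text
time_s: 7.05
position: [0.4982, 0.1857, 0.2946]
tcp_rot: [[0.002, -0.992, 0.123], [0.0, 0.123, 0.992], [-1.0, -0.002, 0.001]]
force: [-0.1, 0.1, -1.7]
opening: 0.246
```

```bash
python3 - <<'E'
from h import *
c=shot('wrist','w4.png');cs=shot('scene','s4.png');s=read_state();print(s['time_s'],s['position'],s['tcp_rot'],s['force'],s['joint_positions'])
E
```

```text
7.15 [0.49713338 0.18552979 0.29267164] [[-2.00544880e-03 -9.92451345e-01  1.22622614e-01]
 [-3.15387228e-04  1.22623482e-01  9.92453214e-01]
 [-9.99997939e-01  1.95164050e-03 -5.58921594e-04]] [ 0.76011616 -0.02557957 -1.71436619] [ 8.39145856e+00  1.83755243e+01  9.03972361e+01 -1.16982540e-03
  7.13435503e+01 -7.45646484e+01]
```

View pics/s4.png

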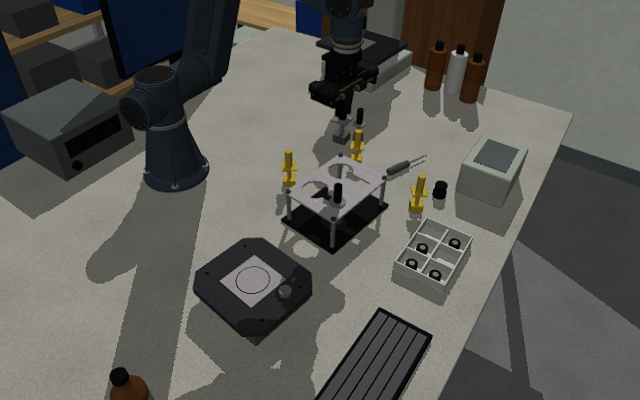

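View pics/w4.png

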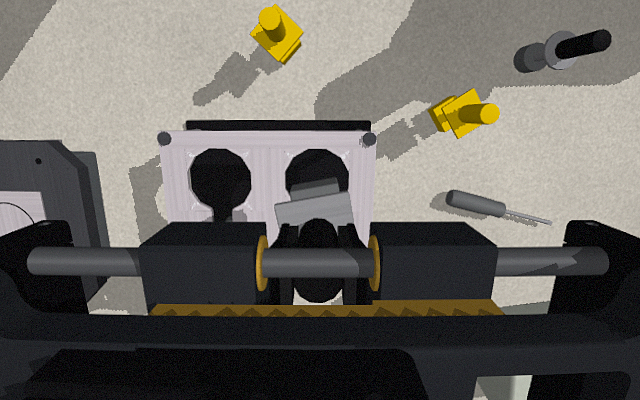

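Emit:
{"op": "play_rows", "data": {"rows": [[[0,-0.003,-0.015,0,0,0,0.01],[0,-0.009,-0.047,0,0,0,0.01],[0,-0.017,-0.089,0,0,0,0.01],[0,-0.025,-0.133,0,0,0,0.01],[0,-0.033,-0.177,0,0,0,0.01],[0,-0.041,-0.221,0,0,0,0.01],[0,-0.049,-0.265,0,0,0,0.01],[0,-0.057,-0.309,0,0,0,0.01],[0,-0.066,-0.353,0,0,0,0.01],[0,-0.073,-0.39,0,0,0,0.01],[0,-0.077,-0.411,0,0,0,0.01],[0,-0.078,-0.418,0,0,0,0.01]]]}}

```text
time_s: 8.35
position: [0.5231, -0.2421, 0.2921]
tcp_rot: [[-0.002, -0.992, 0.126], [0.0, 0.126, 0.992], [-1.0, 0.002, -0.0]]
force: [0.2, -0.7, -1.2]
opening: 0.247
```

Emit:
{"op": "play_rows", "data": {"rows": [[[0.02,0,0,0,0,0,0.01],[0.05,0,0,0,0,0,0.01],[0.08,0,0,0,0,0,0.01],[0.095,0,0,0,0,0,0.01],[0.1,0,0,0,0,0,0.01],[0.1,0,0,0,0,0,0.01],[0.1,0,0,0,0,0,0.01]]]}}

```text
time_s: 9.05
position: [0.5246, -0.2388, 0.1944]
tcp_rot: [[0.001, -0.993, 0.122], [-0.001, 0.122, 0.993], [-1.0, -0.001, -0.001]]
force: [-0.5, -0.5, -1.6]
opening: 0.243
```

```bash
python3 - <<'E'
from h import *
c=shot('wrist','w5.png');cs=shot('scene','s5.png');ct=shot('top','t5.png');s=read_state();print(s['time_s'],s['position'],s['tcp_rot'],s['force'],s['opening'])
im=cv2.imread('pics/s5.png')[210:350,180:340];cv2.imwrite('pics/s5c.png',cv2.resize(im,(685,600),interpolation=cv2.INTER_CUBIC))
E
```

```text
9.2 [ 0.52473242 -0.23909206  0.19474217] [[ 0.00192771 -0.9924662   0.12250354]
 [-0.0013806   0.12250101  0.99246743]
 [-0.99999719 -0.00208231 -0.00113405]] [-0.28295087 -0.81914498 -1.53665185] 0.2456061763639797
```

View pics/s5c.png

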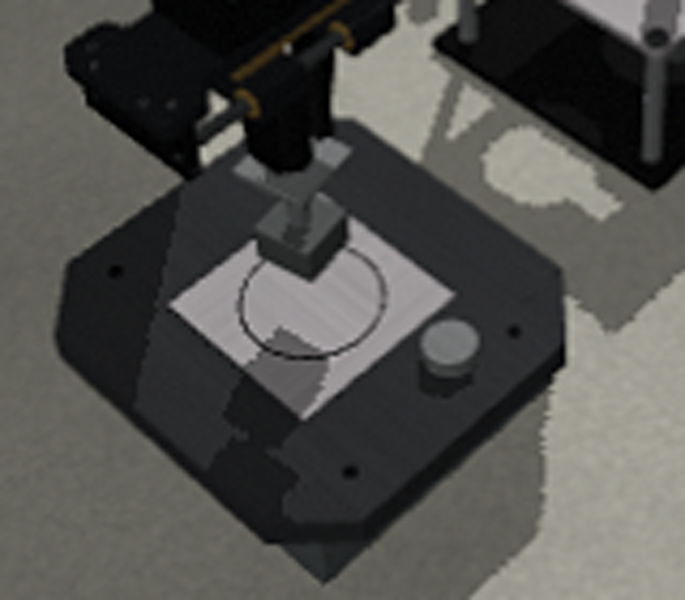

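View pics/w5.png

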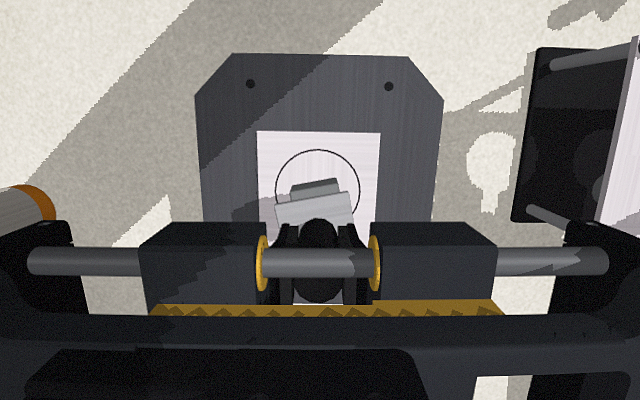

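View pics/t5.png

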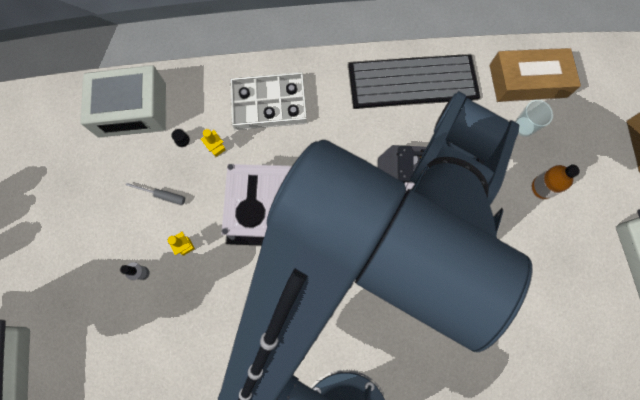

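```bash
python3 - <<'E'
from h import *
np.set_printoptions(precision=4,suppress=True)
c=capture('wrist');cs=capture('scene')
def fit(c,seed,box,zc=.072):
    x0,x1,y0,y1=box
    g=cv2.cvtColor(np.asarray(c['pixels']),cv2.COLOR_RGB2GRAY).astype(float)
    best=None
    bh=cv2.morphologyEx(g.astype(np.uint8),cv2.MORPH_BLACKHAT,np.ones((5,5),np.uint8)).astype(float)
    bh=cv2.GaussianBlur(np.minimum(bh,40),(0,0),.8).astype(np.float32)
    res=[]
    for dx in np.arange(-.010,.0101,.0005):
      for dy in np.arange(-.010,.0101,.0005):
        a=np.linspace(0,2*np.pi,180)
        P=np.c_[seed[0]+dx+.04*np.cos(a),seed[1]+dy+.04*np.sin(a),0*a+zc]
        q=proj(c,P).astype(np.float32)
        ok=(q[:,0]>x0)&(q[:,0]<x1)&(q[:,1]>y0)&(q[:,1]<y1)
        v=cv2.remap(bh,q[:,:1],q[:,1:],1)[:,0]
        res.append((v[ok].sum(),seed[0]+dx,seed[1]+dy))
    return max(res)
print('wrist',fit(c,(.524,-.239),(257,385,130,218)))
print('scene',fit(cs,(.524,-.239),(232,275,250,298)))
# block model overlay
for cc,n,b,f in((c,'w5o',(220,420,100,300),3),(cs,'s5o',(210,300,230,310),7)):
    im=cv2.cvtColor(np.asarray(cc['pixels']),cv2.COLOR_RGB2BGR)[b[2]:b[3],b[0]:b[1]];im=cv2.resize(im,None,fx=f,fy=f,interpolation=cv2.INTER_CUBIC)
    for yaw,col in((4,(0,255,0)),):
      for h,z0,z1 in((18,.1135,.1375),(22,.1785,.1835)):
       for z in(z0,z1):
        t=np.radians(yaw);P=[[.5247+h/1000*(a*np.cos(t)-d*np.sin(t)),-.239+h/1000*(a*np.sin(t)+d*np.cos(t)),z] for a,d in((1,1),(1,-1),(-1,-1),(-1,1))]
        q=(proj(cc,P)-[b[0]-.5,b[2]-.5])*f
        cv2.polylines(im,[q.round().astype(int).reshape(-1,1,2)],True,col,1)
    cv2.imwrite(f'pics/{n}.png',im)
E
```

```text
wrist (np.float32(3527.52), np.float64(0.526), np.float64(-0.2385))
scene (np.float32(4008.1196), np.float64(0.525), np.float64(-0.2385))
```

View pics/w5o.png

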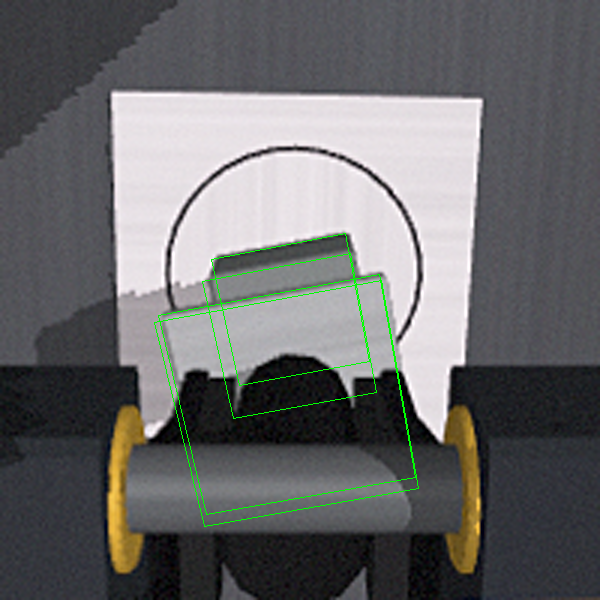

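View pics/s5o.png

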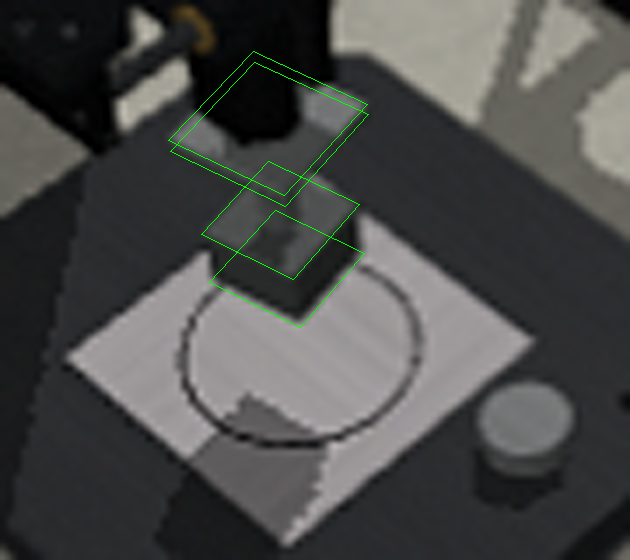

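The model overlay matches in both views, with the carrier centred over the circle to about 1 mm. I lower it slowly.

Emit:
{"op": "play_rows", "data": {"rows": [[[0.01,0,0,0,0,0,0.01],[0.022,0,0,0,0,0,0.01],[0.03,0,0,0,0,0,0.01],[0.035,0,0,0,0,0,0.01],[0.037,0,0,0,0,0,0.01],[0.038,0,0,0,0,0,0.01],[0.038,0,0,0,0,0,0.01]]]}}

```text
time_s: 10.0
position: [0.5243, -0.2388, 0.1556]
tcp_rot: [[0.0, -0.992, 0.123], [-0.0, 0.123, 0.992], [-1.0, -0.0, -0.0]]
force: [-0.4, 0.1, -1.0]
opening: 0.243
```

Emit:
{"op": "play_rows", "data": {"rows": [[[0.0005,0,0,0,0,0,0.01],[0.001,0,0,0,0,0,0.01],[0.0015,0,0,0,0,0,0.01],[0.002,0,0,0,0,0,0.01],[0.002,0,0,0,0,0,0.01]]]}}

```text
time_s: 10.5
position: [0.5241, -0.2387, 0.1535]
tcp_rot: [[-0.0, -0.992, 0.123], [0.0, 0.123, 0.992], [-1.0, 0.0, -0.0]]
force: [-0.2, -0.1, -1.8]
opening: 0.245
```

Emit:
{"op": "play_rows", "data": {"rows": [[[0.0005,0,0,0,0,0,0.01],[0.001,0,0,0,0,0,0.01],[0.001,0,0,0,0,0,0.01],[0.001,0,0,0,0,0,0.01]]]}}

```text
time_s: 10.9
position: [0.5242, -0.2388, 0.1531]
tcp_rot: [[0.0, -0.992, 0.123], [-0.0, 0.123, 0.992], [-1.0, -0.0, -0.0]]
force: [-1.4, -0.8, 4.0]
opening: 0.243
```

The force reading shows contact at about 4 N, so I release.

Emit:
{"op": "play_rows", "data": {"rows": [[[0,0,0,0,0,0,0.022],[0,0,0,0,0,0,0.024],[0,0,0,0,0,0,0.028],[0,0,0,0,0,0,0.036],[0,0,0,0,0,0,0.05],[0,0,0,0,0,0,0.06],[0,0,0,0,0,0,0.06]]]}}

```text
time_s: 11.6
position: [0.5241, -0.2388, 0.1525]
tcp_rot: [[-0.0, -0.992, 0.123], [0.0, 0.123, 0.992], [-1.0, 0.0, 0.0]]
force: [-0.8, 0.3, -0.0]
opening: 0.603
```

```bash
python3 - <<'E'
from h import *
c=shot('wrist','w6.png');cs=shot('scene','s6.png');s=read_state();print(s['time_s'],s['position'],s['force'],s['opening'])
im=cv2.imread('pics/s6.png')[210:350,180:340];cv2.imwrite('pics/s6c.png',cv2.resize(im,(685,600),interpolation=cv2.INTER_CUBIC))
E
```

```text
11.7 [ 0.52415119 -0.23877485  0.15252227] [-0.00150854 -0.28540618 -0.07503909] 0.6535415104667422
```

View pics/s6c.png

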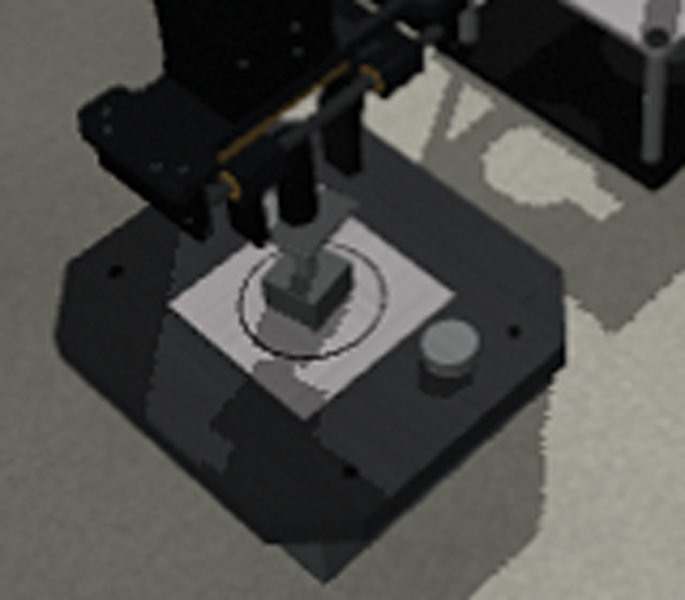

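The carrier stands upright inside the circle. I retreat straight up and then back towards the robot so the top camera has a clear view.

Emit:
{"op": "play_rows", "data": {"rows": [[[-0.01,0,0,0,0,0,0.06],[-0.03,0,0,0,0,0,0.06],[-0.06,0,0,0,0,0,0.06],[-0.1,0,0,0,0,0,0.06],[-0.14,0,0,0,0,0,0.06],[-0.17,0,0,0,0,0,0.06],[-0.18,0,-0.03,0,0,0,0.06],[-0.18,0,-0.07,0,0,0,0.06],[-0.18,0,-0.11,0,0,0,0.06],[-0.18,0,-0.15,0,0,0,0.06],[-0.18,0,-0.18,0,0,0,0.06],[-0.18,0,-0.2,0,0,0,0.06]]]}}

```text
time_s: 12.9
position: [0.4988, -0.4397, 0.3332]
tcp_rot: [[0.0, -0.992, 0.125], [-0.001, 0.125, 0.992], [-1.0, -0.0, -0.001]]
force: [0.2, 0.7, 0.3]
opening: 0.689
```

Emit:
{"op": "play_rows", "data": {"rows": [[[0,0,0,0,0,0,0.06],[0,0,0,0,0,0,0.06],[0,0,0,0,0,0,0.06]]]}}

```text
time_s: 13.2
position: [0.4998, -0.4358, 0.3329]
tcp_rot: [[0.0, -0.993, 0.122], [0.001, 0.122, 0.993], [-1.0, -0.0, 0.001]]
force: [0.1, 0.1, 0.1]
opening: 0.689
```

```bash
python3 - <<'E'
from h import *
np.set_printoptions(precision=4,suppress=True)
cs=shot('scene','s7.png');ct=shot('top','t7.png');s=read_state();print(s['time_s'],s['position'],s['force'],s['qvel'])
for cc,n,b,f in((ct,'t7o',(370,470,140,240),6),(cs,'s7o',(210,310,210,310),6)):
    im=cv2.cvtColor(np.asarray(cc['pixels']),cv2.COLOR_RGB2BGR)[b[2]:b[3],b[0]:b[1]];im=cv2.resize(im,None,fx=f,fy=f,interpolation=cv2.INTER_CUBIC)
    t=np.radians(4)
    for z in(.072,.096): 
        h=18;P=[[.525+h/1000*(a*np.cos(t)-d*np.sin(t)),-.2387+h/1000*(a*np.sin(t)+d*np.cos(t)),z] for a,d in((1,1),(1,-1),(-1,-1),(-1,1))]
        q=(proj(cc,P)-[b[0]-.5,b[2]-.5])*f
        cv2.polylines(im,[q.round().astype(int).reshape(-1,1,2)],True,(0,255,0),1)
    cv2.imwrite(f'pics/{n}.png',im)
E
```

```text
13.3 [ 0.5    -0.4358  0.333 ] [-0.0966 -0.3924  0.1649] [-0.0397  0.0864 -0.1369 -0.0516 -0.0491 -0.1115]
```

View pics/s7o.png

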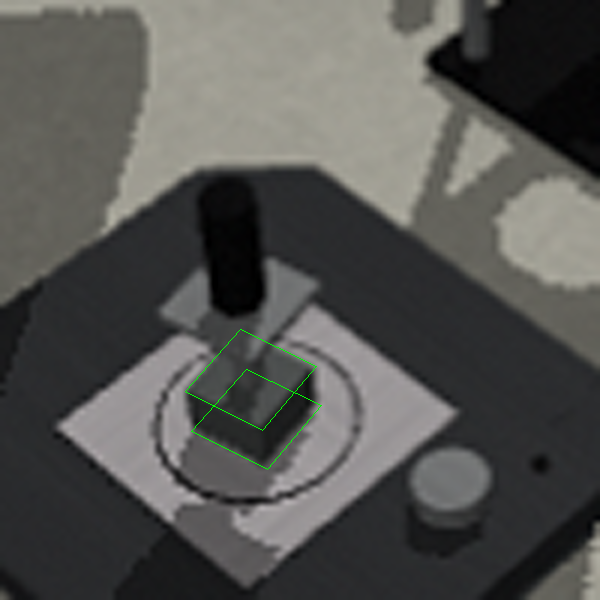

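View pics/s7.png

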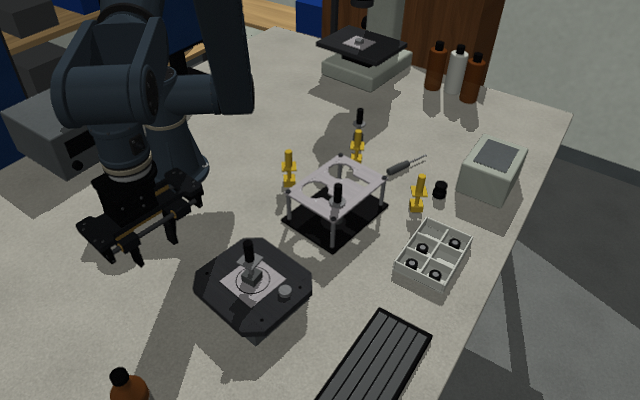

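View pics/t7.png

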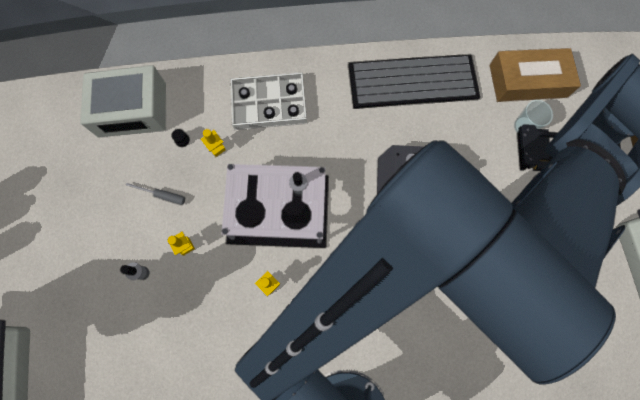

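```bash
python3 -c "
from rig import *
print(hand_in())"
```

```text
the job is handed in; nothing more can be done
None
```

I slid the square-collar carrier along its slot to the wide end and lifted it out there. I then set it down upright in the middle of the stage circle, with about 4 N at contact, opened the fingers and backed the arm clear. I handed the job in at about 13 s.

- **Placement:** in the last scene picture the carrier stands upright, within about 1–2 mm of the circle centre. That picture and the approach overlays agree on this. The arm hid the stage from the top camera, so I could not check it from above after release.
- **Left alone:** the round-collar carrier still hangs in its slot. The yellow look-alikes, the carrier on the bench and the puck look unmoved.
- **Disagreement:** the wide holes measured about 11 mm farther from the robot than the rack's corner posts and stated sizes implied. I used the measured hole positions, and the carrier came out without any rise in force.

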